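Tighten the union nut of a filter head on a vacuum filtration manifold

TASK

The filter head on the three-station manifold has just been refitted: run its brass union nut down by hand (clockwise from above) until it is finger-tight, then nip it up with the large spanner by about an eighth of a turn more, without crushing the seal. Lay the large spanner flat on the blue mat again, and leave the small spanner, the brush and the vessels on the tray where they are.

Things in the scene. Friction and masses are not known exactly. Their poses are not given: they have to be found in the camera images.
- union_nut: Brass captive hex nut, the only brass one, 41 mm across flats (47 mm across corners), 24 mm high, axis vertical. Origin on its axis at its underside, about 116 mm above the table at the start; z up. Its x axis, and every 60 degrees from it, is normal to a flat. Right-hand thread: turned clockwise seen from above it sinks by 4.2 mm per turn while it runs free, to 115 mm.
- nut_mid (a point): Centre of the union nut at mid height (12 mm above its underside), turning with it, axes as the nut's. The nut turns freely (about 0.05 N m) for 0.22 to 0.35 turn until its shoulder bears on the seal; where that is cannot be seen, it has to be felt. It does not spring back.
- port_end (a point): Fixed point on the nut's axis at the end of the threaded port, 126 mm above the table. From where the nut bears it drags at 0.35 to 0.45 N m for the first 0.3 rad; then it is firmly finger-tight: 0.85 N m, rising by 0.5 N m per radian, so about 1.25 N m an eighth of a turn further (spanner). Mostly friction: a reading taken at rest shows a third to all of it.
- filter_head: Stainless filter support that the nut clamps, fixed, coaxial with the nut, standing out above it: stem 18 mm diameter, then a cup 34 mm diameter with a white disc on top. Origin on the axis at the end of the threaded port, 126 mm above the table; its top is 46 mm above the origin.
- manifold: Stainless tube, 42 mm diameter, 400 mm long along its own y, axis 62 mm high, fixed. Origin on the table under its middle. Three stations stand on it 140 mm apart along y: valve bodies up to 109 mm height, 34 mm wide, blue levers behind them (+x). The two others are blanked with steel nuts of the same size and reach 149 mm. The front (-x) side is clear.
- spanner: Large grey open-ended spanner, 200 mm long, 12 mm thick, about 0.4 kg, flat on the mat. Origin at the centre of its jaw, on the underside, z up; the jaw opens to +x (tips 26 mm beyond the origin); the handle runs to -x, 20 mm wide, from x = -38 mm to its end at x = -174 mm. Balance point about 65 mm behind the origin.
- spanner_jaw (a point): Centre of the large spanner's jaw at mid thickness, axes as the spanner's. Gap 43.4 mm between parallel faces normal to y; tines 12.5 mm wide, head 68 mm wide, throat 25.5 mm behind this point. The nut enters along the handle's line, a corner towards the throat, two flats along the faces, until the nut's axis goes through this point.
- spanner_grip (a point): Point in the middle of the large spanner's handle, 90 mm behind the jaw centre, at mid thickness: where to hold it. Axes as the spanner's.
- mat: Blue silicone mat, 250 mm (x) by 190 mm (y), 4 mm thick, fixed on the bench. Origin at the centre of its underside. The spanners lie on it.
- small_spanner: Red open-ended spanner, 150 mm long, 8 mm thick, handle 14 mm wide, for another nut, on the same mat. Origin at its jaw centre, underside; handle to -x, jaw to +x. Not to be moved.
- tray: White draining tray, 230 by 190 mm, rim 14 mm high, fixed, on the other side of the bench. Origin at the centre of its underside. Holds the beaker, jar and funnel cup.
- beaker: Glass beaker, 72 mm diameter, 85 mm high, on the tray. Origin at the centre of its base.
- jar: Small amber jar with white cap, 60 mm diameter, 75 mm high, on the tray. Origin at the centre of its base.
- funnel_cup: Translucent plastic filter funnel cup, 62 mm diameter at the top, 75 mm high, on the tray. Origin at the centre of its base.
- brush: Green-handled cleaning brush, 190 mm long, lying on the bench in front of the manifold, handle to -x, bristles to +x of its frame. Origin on the bench under its middle. Not to be moved.
- seal_face (a point): The seal proper, hidden inside the nut, on the axis; starts level with port_end. Squeezed (moves down) by 0.67 mm per radian once the lip is fully bedded: an eighth of a turn is 0.52 mm; crushed at 0.95 mm. Far too little to measure from outside.
- lip_face (a point): Soft lip of the seal, hidden inside the nut, on the axis; starts level with port_end. Bedded (moves down) by 0.67 mm per radian from where the nut bears, to 0.2 mm at most. Far too little to measure from outside.

How it is judged (in metres and radians):
On the way, in this order (a step that is already met when the one before it is completed fails the run):
1. the union nut, turned by the fingers, bears on the seal (its lip bedded by over 0.02 mm) (z of lip_face in the frame of port_end below -2e-05 m and contact force between the fingers and union_nut above 1 N), for 0.2 s.
2. the large spanner, on the nut, has nipped it up (seal squeezed by over 0.31 mm) (z of seal_face in the frame of port_end below -0.00031 m and contact force between spanner and union_nut above 2 N), for 0.1 s.
At the end, for the whole second after the job is handed in: The seal is squeezed by 0.31 to 0.9 mm (an eighth of a turn past finger-tight gives 0.35 to 0.75 mm). The large spanner lies flat (within 5 degrees, underside within 4 mm of the mat's top), at rest and released, with the middle of its handle over the blue mat (z of seal_face in the frame of port_end between -0.0009 and -0.00031 m and x of spanner_grip in the frame of mat between -0.115 and 0.115 m and y of spanner_grip in the frame of mat between -0.09 and 0.09 m and z of spanner in the frame of mat below 0.008 m and angle between spanner's own z axis and vertical below 0.08 rad and linear speed of spanner below 0.02 m/s); the robot touches nothing.
It fails at once if the nut is turned by the fingers far past finger-tight (seal squeezed over 0.28 mm) (z of seal_face in the frame of port_end below -0.00028 m and contact force between the fingers and union_nut above 2 N).
It fails at once if the spanner is put to the nut before it is finger-tight (contact force between spanner and union_nut above 3 N and z of lip_face in the frame of port_end above -1e-05 m).
It fails at once if the seal is crushed (squeezed over 0.95 mm) (z of seal_face in the frame of port_end below -0.00095 m).
It fails at once if a bystander is pushed away or knocked over (distance of any of brush, small_spanner, beaker, jar, funnel_cup from where it was at the start of the episode above 0.03 m or angle between any of beaker, jar, funnel_cup's own z axis and vertical above 0.5 rad).
It also fails if it takes over 72 s, if anything falls off the work surface, if the arm or the gripper's body presses on something with over 40 N, if the wrist force passes 120 N, or if a joint passes its speed limit or range.

ROBOT

A 6-joint arm with a two-finger parallel gripper is mounted at the origin on the work surface. World frame = base frame: x ahead of the robot, y to its left, z up, the work surface at z = 0. Lengths are in m, angles in degrees, forces in N, time in s.
With the tool pointing down it reaches from about 0.35 to 0.875 m from the base axis. Payload 4.2 kg.
Tool frame: the origin (TCP) lies midway between the tips of the shut fingers; the grasp point (between the pads) lies 19 mm behind it; z points along the fingers, y is the line along which they close (so a half turn about z gives the same grasp; the last joint's range is limited). The gripper opens to 87 mm and grips with 3 to 60 N. Pads are 19 mm wide; open, the fingers measure 117 mm over their backs; the gripper's body (75 mm by 190 mm) begins 51 mm behind the grasp point.
Start: joints at [-58.694, 22.042, 0.453, 0, -68.411, -14.817], TCP at [0.177, -0.599, 0.223] pointing down, gripper open.
Joint ranges: [-179.83, 179.83], [-69.29, 118.12], [-61.27, 80.66], [-181.25, 117.63], [-171.15, -9.14], [-177.46, 177.46]. Speed limits (degrees/s): [159.86, 159.86, 180, 180, 180, 180].

INTERFACE

Orientations are given as a 3x3 rotation matrix whose columns are the frame's x, y, z axes.
In Python, from station import r gives the robot as it stands.
- The arm moves only by the shell command python3 steer.py 'ROWS'. ROWS is a JSON list of rows, 1 to 8 of them, each of 7 numbers: the opening from 0.0 (shut) to 1.0 (fully open), then dx, dy, dz in m, then a rotation vector rx, ry, rz in degrees; each row is the pose to reach, as a shift and turn from the pose commanded when the command began, along the tool's axes at that moment; what a row does not reach only later rows make up. A row lasts 1/10 s, in which the tool goes at most 0.05 m and 8.59 degrees, less where a joint would pass 70% of its speed; a pose out of reach is approached as far as the arm can. The fingers move at their own pace and stop on an object; the grip force is fixed at half the most. Time passes only in rows, so rows that do not move let the fingers close. It prints the time, the measured TCP pose, the force, the opening and the grip force at its end.
- r.sense(): the state, without advancing time (a new reading comes with each control period).
- r.capture(name): name is "scene" or "side" or "wrist"; returns a dict with "pixels" (480x640x3 uint8, red, green, blue), "z_map" (480x640 float32, m along the optical axis (not along the pixel's ray), 0 where there is no reading), "K" (3x3 intrinsics, pixels), "world_from_camera" (4x4, takes a point from camera to world coordinates). Camera axes: x right, y up, looking along -z (the intrinsics and any distortion apply to the point x, -y, -z); pixel columns grow to the right and rows downward; lengths in m; the calibration is good to about 2 mm. A picture is of the moment at which its call begins.
- r.finish_job(): hands the job in; it is judged then, once.
The state is a dict: "time_s": time; "joints": joint angles; "joint_velocities": joint speeds; "effort": joint torques, N m; "tcp_pos": TCP position; "ee_rot": TCP orientation; "wrist_force": force on the tool from outside, world axes, zero at the start; "moment": the same for the moment, N m; "gripper_width": opening from 0.0 (shut) to 1.0 (fully open); "gripper_force": force on a finger pad.
Only numpy, scipy, OpenCV 4.12 (cv2) and the standard library are available. Lean on these libraries where they do the work, as an engineer would, in place of code of your own. Each camera call takes 0.05 s, during which the arm holds its last target. There are 200 camera calls.

## Working session

There is one attempt and no reset: what is moved stays moved. The work goes in short steps, Python scripts to look and compute and a shell command to move; the robot and the scene stay as the last step left them, time stands still between calls to the robot, and variables do not carry over. Pictures are saved under pics/ and viewed, at most 10 in all, crops included, and the job is handed in when it is done.

```bash
ls; mkdir -p pics
python3 - <<'E'
from station import r
import cv2,numpy as np
s=r.sense();print(s)
for n in("scene","side","wrist"):
    c=r.capture(n);np.savez(f"pics/{n}0.npz",**c);print(n,c["K"].tolist(),np.round(c["world_from_camera"],3).tolist())
    cv2.imwrite(f"pics/{n}0.png",c["pixels"][:,:,::-1])
E
```

```text
pics
station.py
steer.py
{'time_s': 0.0, 'joints': array([-5.86936599e+01,  2.20913315e+01,  3.80333648e-01, -2.99615226e-02,
       -6.84117528e+01, -1.48160662e+01]), 'joint_velocities': array([ 0.0151353 , -0.10030183, -0.10114068,  0.05637391,  0.02389025,
       -0.11880402]), 'effort': array([ 5.32619797e-04, -3.90663707e+01,  1.87412900e+01,  4.21992704e+00,
        1.10541290e-02, -1.82595300e-04]), 'tcp_pos': array([ 0.17725391, -0.59870817,  0.22145487]), 'ee_rot': array([[-9.58922650e-01, -2.83666820e-01, -6.97748405e-04],
       [-2.83667667e-01,  9.58920391e-01,  2.08309007e-03],
       [ 7.81816358e-05,  2.19545092e-03, -9.99997587e-01]]), 'wrist_force': array([ 0.49877342,  0.69643765, -0.24920278]), 'moment': array([ 0.01900448, -0.00920642,  0.02514711]), 'gripper_force': 0.0, 'gripper_width': 1.0032470143069112}
scene [[475.09200521131993, 0.0, 322.91253668232883], [0.0, 475.09200521131993, 236.22746931517577], [0.0, 0.0, 1.0]] [[0.766, -0.511, 0.391, 0.872], [0.643, 0.609, -0.464, -0.452], [-0.002, 0.606, 0.795, 0.914], [0.0, 0.0, 0.0, 1.0]]
side [[442.9462347254112, 0.0, 320.94508862102583], [0.0, 442.9462347254112, 240.9142541026925], [0.0, 0.0, 1.0]] [[0.996, 0.023, -0.081, 0.415], [-0.082, 0.482, -0.872, -0.72], [0.019, 0.876, 0.482, 0.508], [0.0, 0.0, 0.0, 1.0]]
wrist [[401.207240564815, 0.0, 323.23400431571343], [0.0, 401.207240564815, 247.373017670099], [0.0, 0.0, 1.0]] [[-0.283, -0.928, -0.241, 0.111], [0.959, -0.273, -0.074, -0.618], [0.002, -0.252, 0.968, 0.384], [0.0, 0.0, 0.0, 1.0]]
```
View pics/scene0.png

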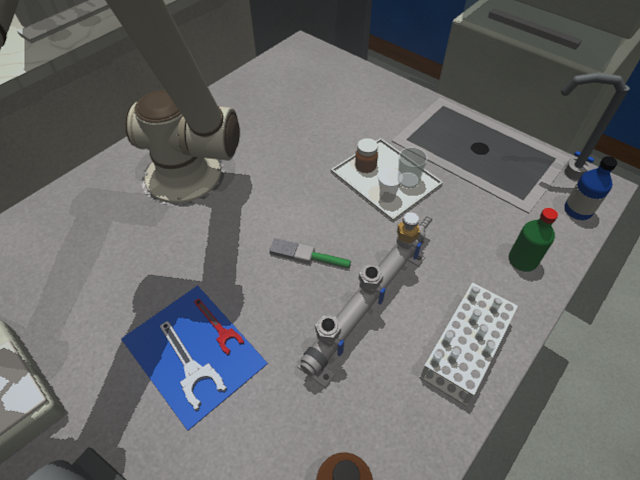

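View pics/side0.png

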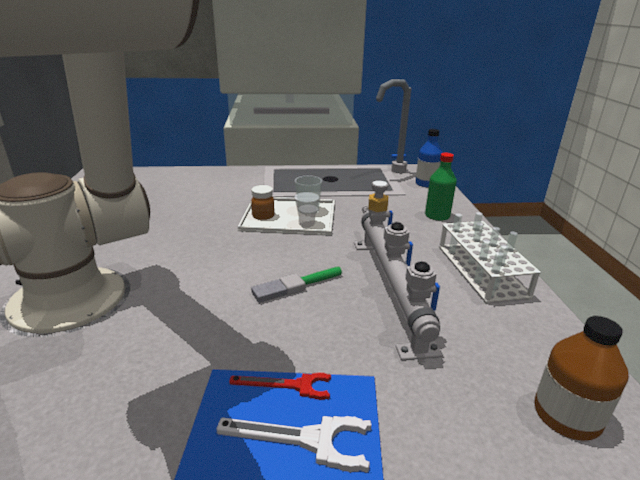

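The scene view shows the brass nut at about (409,232), under the filter head at (411,217). The big spanner's jaw is near (205,385) with its handle running to (168,327); the red spanner is at (220,325) and the brush at (310,253). In the side view the nut is at (378,203).

Create h.py:
```python
import numpy as np,cv2
def cloud(c):
    v,u=np.mgrid[:480,:640];z=c["z_map"];K=c["K"]
    p=np.stack([(u-K[0,2])/K[0,0]*z,-(v-K[1,2])/K[1,1]*z,-z],-1);T=c["world_from_camera"]
    return p@T[:3,:3].T+T[:3,3]
def ray(c,uv):
    K=c["K"];T=c["world_from_camera"];d=T[:3,:3]@np.array([(uv[0]-K[0,2])/K[0,0],-(uv[1]-K[1,2])/K[1,1],-1]);return T[:3,3],d/np.linalg.norm(d)
def onz(c,uv,z):
    o,d=ray(c,uv);return o+d*(z-o[2])/d[2]
def tri(c1,u1,c2,u2):
    o,d=ray(c1,u1);p,e=ray(c2,u2);s,t=np.linalg.lstsq(np.stack([d,-e],1),p-o,rcond=None)[0]
    a,b=o+s*d,p+t*e;return (a+b)/2,np.linalg.norm(a-b)
def hsv(c): return cv2.cvtColor(c["pixels"],cv2.COLOR_RGB2HSV)
def blob(m):
    n,l,st,ce=cv2.connectedComponentsWithStats(m.astype(np.uint8));i=1+np.argmax(st[1:,4]);return l==i,ce[i],st[i]
```

Run:
```python
from h import *
np.set_printoptions(precision=4,suppress=True)
C={n:dict(np.load(f"pics/{n}0.npz")) for n in("scene","side","wrist")}
cen={}
for n,roi in(("scene",(370,200,450,270)),("side",(355,175,400,225))):
    c=C[n];H=hsv(c);P=cloud(c)
    R=np.zeros((480,640),bool);R[roi[1]:roi[3],roi[0]:roi[2]]=1
    m=R&(H[...,0]>10)&(H[...,0]<32)&(H[...,1]>90)&(H[...,2]>60)
    b,ce,st=blob(m);cen[n]=ce;q=P[b];q=q[q[:,2]>0.02]
    print(n,"nut",ce,st,"z pct",np.percentile(q[:,2],[2,50,98]),q.mean(0))
    w=R&(P[...,2]>0.165)&(P[...,2]<0.19);q=P[w];print("  top",w.sum(),q.mean(0) if len(q) else 0, np.ptp(q[:,:2],axis=0) if len(q) else 0)
    v,u=np.nonzero(w);cen[n+"t"]=np.array([u.mean(),v.mean()])
    # mat
    m=(H[...,0]>105)&(H[...,0]<125)&(H[...,1]>150)&(P[...,2]<0.03)&(P[...,1]<-0.1)
    b,ce,st=blob(m);q=P[b];print("  mat z",np.median(q[:,2]),cv2.minAreaRect(q[:,:2].astype(np.float32)))
    hull=cv2.convexHull(np.argwhere(b)[:,::-1].astype(np.int32));M=np.zeros((480,640),np.uint8);cv2.fillConvexPoly(M,hull,1)
    s=(M>0)&(H[...,1]<60)&(H[...,2]>120)
    b,ce,st=blob(s);q=P[b];print("  spanner",ce,st,np.percentile(q[:,2],[5,50,95]),cv2.minAreaRect(q[:,:2].astype(np.float32)))
    np.save(f"pics/sp_{n}.npy",b)
print("nut tri",tri(C["scene"],cen["scene"],C["side"],cen["side"]),"top tri",tri(C["scene"],cen["scenet"],C["side"],cen["sidet"]))
```

```text
scene nut [407.6655 232.96  ] [398 222  22  21 275] z pct [0.1186 0.1387 0.1439] [0.6186 0.1192 0.1383]
  top 195 [0.6127 0.1289 0.1705] [0.0338 0.0341]
  mat z 0.00338341970558953 ((0.4075471758842468, -0.31466102600097656), (0.18916743993759155, 0.2523629367351532), 83.01602172851562)
  spanner [193.6702 372.2765] [ 166  326   60   84 1049] [0.0116 0.0152 0.018 ] ((0.5974476337432861, -0.3890379071235657), (0.0717303454875946, 0.5597867965698242), 71.71944427490234)
side nut [377.8105 202.9719] [369 194  19  18 285] z pct [0.1152 0.1326 0.1422] [0.6104 0.1188 0.1314]
  top 115 [0.612  0.1275 0.1699] [0.034  0.0353]
  mat z 0.0033129033057960333 ((0.4112093448638916, -0.30951493978500366), (0.17847415804862976, 0.24997350573539734), 83.34893798828125)
  spanner [313.4989 437.0029] [ 217  416  154   52 2379] [0.013  0.015  0.0166] ((0.4150574207305908, -0.5160994529724121), (0.4072552025318146, 0.2032332420349121), 87.7684555053711)
nut tri (array([0.6137, 0.129 , 0.1261]), np.float64(0.002113619309407062)) top tri (array([0.6124, 0.1299, 0.169 ]), np.float64(0.00029714793711628246))
```

View pics/wrist0.png

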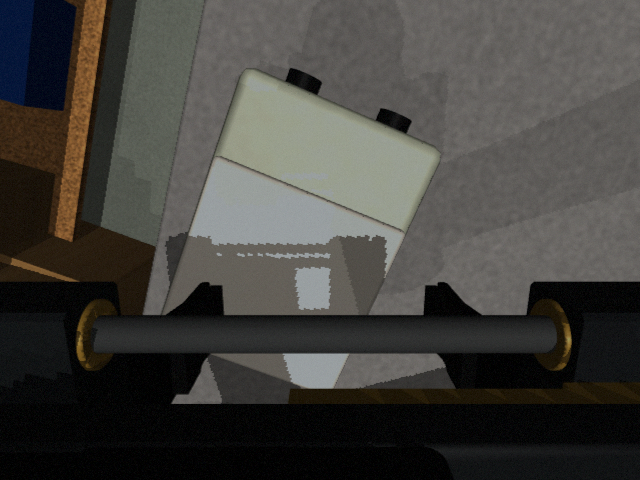

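Checks: nut axis at about (0.6125, 0.1285), head top at 0.169–0.172 and mat top at 0.0034, all as expected. The wrist view shows only a box. Next I need the spanner's rough pose and the manifold's direction.

Run:
```python
from h import *
np.set_printoptions(precision=4,suppress=True)
for n in("scene","side"):
    c=dict(np.load(f"pics/{n}0.npz"));H=hsv(c);P=cloud(c)
    s=(H[...,1]<70)&(H[...,2]>110)&(P[...,2]>0.009)&(P[...,2]<0.022)&(P[...,0]>0.27)&(P[...,0]<0.56)&(P[...,1]<-0.2)&(P[...,1]>-0.45)
    b,ce,st=blob(s);q=P[b][:,:2].astype(np.float32)
    for _ in range(3):
        vx,vy,x0,y0=cv2.fitLine(q,cv2.DIST_HUBER,0,.01,.01).ravel();d=np.array([vx,vy])
        t=(q-[x0,y0])@d;q=q[(t>np.percentile(t,.3))&(t<np.percentile(t,99.7))]
    # handle only: 130mm at narrow end
    L,U=t.min(),t.max();w=(q-[x0,y0])@np.array([-d[1],d[0]]) ;t=(q-[x0,y0])@d
    wl,wu=np.ptp(w[t<L+.05]),np.ptp(w[t>U-.05])
    if wl>wu: d=-d;t=-t
    t0=t.min();h=q[(t<t0+.12)&(t>t0+.01)]
    r=cv2.minAreaRect(h);print(n,"n",len(q),"len",np.ptp(t),"dir",np.degrees(np.arctan2(d[1],d[0])),"end",np.array([x0,y0])+d*t.min(),"tip",np.array([x0,y0])+d*t.max(),"handle rect",r)
    f=cv2.fitLine(h,cv2.DIST_HUBER,0,.01,.01).ravel();print("  handle dir",np.degrees(np.arctan2(f[1],f[0])),f[2:])
    for lo,hi in((.143,.155),):
        m=(P[...,2]>lo)&(P[...,2]<hi)&(P[...,0]>.4)&(P[...,0]<.75)&(abs(P[...,1])<.25)
        k,l,stt,_=cv2.connectedComponentsWithStats(m.astype(np.uint8))
        for i in range(1,k):
            if stt[i,4]>30: print("  high",stt[i,4],P[l==i].mean(0))
```

```text
scene n 1031 len 0.1847449 dir -12.705838 end [ 0.3311 -0.319 ] tip [ 0.5113 -0.3597] handle rect ((0.3946637213230133, -0.3365553617477417), (0.03193087875843048, 0.10945042967796326), 80.91382598876953)
  handle dir -9.507021 [ 0.418 -0.34 ]
  high 94 [ 0.6195 -0.0104  0.1463]
  high 113 [ 0.6264 -0.1494  0.1462]
side n 2396 len 0.19312099 dir -13.263388 end [ 0.3235 -0.32  ] tip [ 0.5115 -0.3643] handle rect ((0.3885587751865387, -0.3286653161048889), (0.028548426926136017, 0.10951273143291473), 75.63961791992188)
  handle dir -10.787614 [ 0.4039 -0.3368]
  high 43 [0.6106 0.1268 0.1489]
  high 60 [ 0.6186 -0.0107  0.1459]
  high 97 [ 0.6248 -0.1501  0.146 ]
```

```bash
python3 steer.py '[[1,-0.035,0.035,-0.003,0,0,-8],[1,-0.07,0.07,-0.006,0,0,-16],[1,-0.105,0.105,-0.009,0,0,-24],[1,-0.14,0.14,-0.012,0,0,-32],[1,-0.175,0.175,-0.015,0,0,-40],[1,-0.21,0.21,-0.017,0,0,-48],[1,-0.245,0.245,-0.017,0,0,-56],[1,-0.28,0.28,-0.017,0,0,-64]]'; python3 -c "
from station import r;s=r.sense();print(s['joints'],s['ee_rot'])"
```

```text
time_s: 0.95
tcp_pos: [0.3668, -0.2494, 0.2397]
ee_rot: [[-0.16, -0.987, 0.001], [-0.987, 0.16, -0.0], [-0.0, -0.001, -1.0]]
wrist_force: [0.8, -0.0, 0.8]
gripper_width: 1.0
gripper_force: 0.0
[-1.31014938e+01  3.18998881e+00 -2.18384736e+01 -5.61447833e-03
 -6.49388984e+01  3.91415171e+00] [[-1.59704039e-01 -9.87164773e-01  5.74956026e-04]
 [-9.87164939e-01  1.59704041e-01 -4.26740250e-05]
 [-4.96965065e-05 -5.74391645e-04 -9.99999834e-01]]
```

```bash
python3 steer.py '[[1,-0.045,-0.016,0,0,0,-8],[1,-0.09,-0.032,0,0,0,-16],[1,-0.135,-0.048,0,0,0,-24],[1,-0.18,-0.064,0,0,0,-32],[1,-0.225,-0.08,0,0,0,-40],[1,-0.27,-0.096,0,0,0,-48],[1,-0.315,-0.112,0,0,0,-56],[1,-0.36,-0.128,0,0,0,-64]]' >/dev/null;  python3 steer.py '[[1,-0.006,-0.025,0,0,0,-8],[1,-0.006,-0.025,0,0,0,-16],[1,-0.006,-0.025,0,0,0,-24],[1,-0.006,-0.025,0,0,0,-32],[1,-0.006,-0.025,0,0,0,-40],[1,-0.006,-0.025,0,0,0,-48],[1,-0.006,-0.025,0,0,0,-57],[1,-0.006,-0.025,0,0,0,-57]]'
python3 - <<'E'
from station import r
from h import *
print(r.sense()["joints"])
c=r.capture("wrist");np.savez("pics/w1.npz",**c);im=c["pixels"][:,:,::-1].copy()
for p in([.6125,.1285,.14],[.6125,.1285,.172]):
    T=np.linalg.inv(c["world_from_camera"]);q=T[:3,:3]@p+T[:3,3];K=c["K"];u,v=K[0,2]+K[0,0]*q[0]/-q[2],K[1,2]-K[1,1]*q[1]/-q[2];print(u,v)
cv2.imwrite("pics/w1.png",im)
E
```

```text
time_s: 2.55
tcp_pos: [0.5616, 0.1064, 0.2392]
ee_rot: [[0.93, 0.366, -0.001], [0.366, -0.93, -0.0], [-0.001, -0.0, -1.0]]
wrist_force: [0.1, -0.3, -1.0]
gripper_width: 0.998
gripper_force: 0.0
[ 2.69580313e+01  1.62068666e+01 -5.69938260e+00 -1.11178656e-02
 -6.81374169e+01  8.45399432e+01]
321.29240301492104 164.23605558149126
320.99508805998994 167.1225681809928
```

View pics/w1.png

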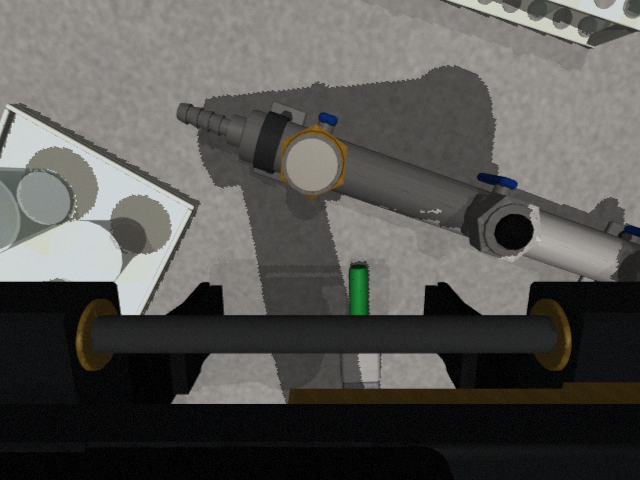

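The wrist view shows the white disc centred near (313,164), with the brass hexagon around it between rows 125 and 197.

```bash
cat > nut.py <<'E'
from h import *
def nut(c,uv=(313,164),zt=.172,zn=.139):
    H=hsv(c);v,u=np.mgrid[:480,:640];R=np.hypot(u-uv[0],v-uv[1])<45
    d=R&(H[...,1]<60)&(H[...,2]>150);b,ce,st=blob(d)
    (x,y),rad=cv2.minEnclosingCircle(np.argwhere(b)[:,::-1].astype(np.float32))
    print("disc px",x,y,rad,"world",onz(c,(x,y),zt),"zmap",cloud(c)[b].mean(0))
    m=R&(H[...,0]>8)&(H[...,0]<32)&(H[...,1]>90)&(H[...,2]>40);P=cloud(c)
    m2=m&(abs(P[...,2]-zn)<.006);print("n",m.sum(),m2.sum(),"z",np.percentile(P[m][:,2],[5,50,95]))
    hull=cv2.convexHull(np.argwhere(m2)[:,::-1].astype(np.int32))[:,0]
    W=np.array([onz(c,p,zn)[:2] for p in hull],np.float32)
    a=np.arange(0,180,.5);w=np.array([np.ptp(W@[np.cos(t),np.sin(t)]) for t in np.radians(a)])
    # across flats: minima every 60
    f=np.array([w[(a%60)==k].mean() for k in np.arange(0,60,.5)]);k=np.argmin(f)
    cen=np.mean([[ (W@[np.cos(t),np.sin(t)]).max()+(W@[np.cos(t),np.sin(t)]).min()] for t in np.radians(k*.5+np.array([0,60,120]))],axis=1)
    A=np.array([[np.cos(t),np.sin(t)] for t in np.radians(k*.5+np.array([0,60,120]))])
    b=np.array([((W@t).max()+(W@t).min())/2 for t in A]);print("flat normal",k*.5,"AF",f.min(),"AC",f.max(),"centre",np.linalg.lstsq(A,b,rcond=None)[0])
E
python3 - <<'E'
from nut import *
np.set_printoptions(precision=4,suppress=True)
nut(dict(np.load("pics/w1.npz")))
E
```

```text
disc px 311.6714172363281 163.6714324951172 25.15082359313965 world [0.6124 0.1341 0.172 ] zmap [0.6152 0.134  0.1737]
n 898 816 z [0.0985 0.1412 0.1437]
flat normal 46.5 AF 0.0412778967839143 AC 0.04678014757130052 centre [0.6117 0.1339]
```

Hexagon 41.3 mm across flats and 46.8 mm across corners, as given. A flat's normal lies at 46.5° (+60k), so I'll close along -73.5°, turning the tool by +5°.

```bash
python3 steer.py '[[1,0.03,-0.003,0,0,0,5],[1,0.0566,-0.0063,0,0,0,5],[1,0.0566,-0.0063,0.04,0,0,5],[1,0.0566,-0.0063,0.08,0,0,5],[1,0.0566,-0.0063,0.11,0,0,5],[1,0.0566,-0.0063,0.126,0,0,5],[1,0.0566,-0.0063,0.126,0,0,5]]'; python3 steer.py '[[0.45,0,0,0,0,0,0],[0.45,0,0,0,0,0,0],[0.45,0,0,0,0,0,0],[0.45,0,0,0,0,0,0],[0.45,0,0,0,0,0,0]]' ; python3 -c "
from station import r;s=r.sense();print(s['joints'],s['moment'],s['wrist_force'])"
```

```text
time_s: 3.3
tcp_pos: [0.6102, 0.1322, 0.1102]
ee_rot: [[0.96, 0.281, -0.007], [0.281, -0.96, -0.003], [-0.007, 0.001, -1.0]]
wrist_force: [0.1, -0.9, 0.3]
gripper_width: 0.998
gripper_force: 0.0
time_s: 3.8
tcp_pos: [0.6124, 0.1331, 0.1143]
ee_rot: [[0.959, 0.284, 0.001], [0.284, -0.959, 0.001], [0.001, -0.0, -1.0]]
wrist_force: [-0.6, 1.0, -0.4]
gripper_width: 0.628
gripper_force: 0.0
[ 2.70392776e+01  2.73766777e+01 -7.55289167e+00  8.42602767e-04
 -5.49986813e+01  7.94405033e+01] [-0.09861275  0.13469586 -0.01536331] [-0.61040638  0.99339126 -0.41539703]
```

Close slowly on the nut.

```bash
python3 steer.py '[[0.5,0,0,0,0,0,0],[0.5,0,0,0,0,0,0],[0.48,0,0,0,0,0,0],[0.46,0,0,0,0,0,0],[0.44,0,0,0,0,0,0],[0.4,0,0,0,0,0,0],[0.4,0,0,0,0,0,0],[0.4,0,0,0,0,0,0]]'; python3 -c "
from station import r;s=r.sense();print(s['moment'],s['wrist_force'],s['tcp_pos'])"
```

```text
time_s: 4.6
tcp_pos: [0.6121, 0.1333, 0.1135]
ee_rot: [[0.959, 0.284, -0.0], [0.284, -0.959, 0.0], [0.0, -0.0, -1.0]]
wrist_force: [-1.6, 2.1, -0.1]
gripper_width: 0.466
gripper_force: 30.0
[0.56178488 0.37602842 0.00967381] [-1.56023779  2.12823785 -0.05387258] [0.61207421 0.1332983  0.11350083]
```

Gripped: 40.5 mm between the pads and low side force. Now turn clockwise; 79° at least is free.

```bash
python3 steer.py '[[0.4,0,0,0.0001,0,0,8],[0.4,0,0,0.0002,0,0,16],[0.4,0,0,0.0003,0,0,24],[0.4,0,0,0.0004,0,0,32],[0.4,0,0,0.0005,0,0,40],[0.4,0,0,0.0006,0,0,48],[0.4,0,0,0.0007,0,0,56],[0.4,0,0,0.0007,0,0,62]]'; python3 -c "
from station import r;s=r.sense();print(s['moment'],s['wrist_force'],s['tcp_pos'],s['joints'][5])"
python3 steer.py '[[0.4,0,0,0,0,0,4],[0.4,0,0,0,0,0,8],[0.4,0,0,0,0,0,8]]'; python3 -c "
from station import r;s=r.sense();print(s['moment'],s['wrist_force'],s['tcp_pos'],s['joints'][5])"
```

```text
time_s: 5.4
tcp_pos: [0.612, 0.1332, 0.1128]
ee_rot: [[0.697, -0.717, -0.0], [-0.717, -0.697, 0.0], [-0.0, 0.0, -1.0]]
wrist_force: [-0.7, 3.1, -0.8]
gripper_width: 0.468
gripper_force: 30.0
[0.48124206 0.43014449 0.04896848] [-0.68079055  3.08852179 -0.80211548] [0.61200376 0.1331627  0.11277665] 17.17555871949732
time_s: 5.7
tcp_pos: [0.612, 0.1332, 0.1127]
ee_rot: [[0.595, -0.804, -0.0], [-0.804, -0.595, 0.0], [-0.0, 0.0, -1.0]]
wrist_force: [-1.4, 1.9, 0.6]
gripper_width: 0.471
gripper_force: 30.0
[ 0.56604004  0.36754122 -0.0282947 ] [-1.42933899  1.87557766  0.55947255] [0.61201087 0.13316345 0.11272362] 9.448996141659789
```

```bash
cat > m.py <<'E'
from station import r
import numpy as np
s=r.sense();R=s['ee_rot'];print("t",round(s['time_s'],2),"Mz",round(s['moment'][2],3),"F",s['wrist_force'].round(1),"p",s['tcp_pos'].round(4),"yaw",round(np.degrees(np.arctan2(R[1,0],R[0,0])),2),"w",round(s['gripper_width'],3),"j6",round(s['joints'][5],1))
E
python3 steer.py '[[0.4,0,0,0,0,0,4],[0.4,0,0,0,0,0,8]]'>/dev/null; python3 m.py
python3 steer.py '[[0.4,0,0,0,0,0,3],[0.4,0,0,0,0,0,6]]'>/dev/null; python3 m.py
python3 steer.py '[[0.4,0,0,0.0001,0,0,3],[0.4,0,0,0.0001,0,0,6]]'>/dev/null; python3 m.py
python3 steer.py '[[0.4,0,0,0,0,0,3],[0.4,0,0,0,0,0,6]]'>/dev/null; python3 m.py
```

```text
t 5.9 Mz -0.014 F [-0.5  2.7 -1. ] p [0.612  0.1332 0.1126] yaw -61.57 w 0.468 j6 1.4
t 6.1 Mz 0.027 F [-0.2  1.7 -0.4] p [0.612  0.1331 0.1126] yaw -67.54 w 0.468 j6 -4.6
t 6.3 Mz 0.092 F [-1.1  2.4 -0.6] p [0.612  0.1332 0.1125] yaw -73.53 w 0.47 j6 -10.6
t 6.5 Mz 0.079 F [-0.5  1.7 -0.7] p [0.6119 0.1331 0.1124] yaw -79.53 w 0.469 j6 -16.6
```

```bash
python3 steer.py '[[0.4,0,0,0,0,0,3],[0.4,0,0,0,0,0,6]]'>/dev/null; python3 m.py
python3 steer.py '[[0.4,0,0,0.0001,0,0,3],[0.4,0,0,0.0001,0,0,6]]'>/dev/null; python3 m.py
python3 steer.py '[[0.4,0,0,0,0,0,3],[0.4,0,0,0,0,0,6]]'>/dev/null; python3 m.py
```

```text
t 6.7 Mz 0.096 F [ 0.2  1.7 -1.8] p [0.6119 0.1331 0.1123] yaw -85.53 w 0.467 j6 -22.6
t 6.9 Mz 0.051 F [-0.2  2.9 -1.5] p [0.6119 0.1331 0.1123] yaw -91.53 w 0.466 j6 -28.6
t 7.1 Mz 0.074 F [-0.9  1.2 -1.4] p [0.6119 0.1331 0.1122] yaw -97.54 w 0.47 j6 -34.6
```

```bash
python3 steer.py '[[0.4,0,0,0,0,0,3],[0.4,0,0,0,0,0,6]]'>/dev/null; python3 m.py
python3 steer.py '[[0.4,0,0,0.0001,0,0,3],[0.4,0,0,0.0001,0,0,6]]'>/dev/null; python3 m.py
python3 steer.py '[[0.4,0,0,0,0,0,2],[0.4,0,0,0,0,0,4]]'>/dev/null; python3 m.py
```

```text
t 7.3 Mz 0.399 F [-0.9  0.8 -1.6] p [0.6119 0.1331 0.1122] yaw -103.46 w 0.464 j6 -40.5
t 7.5 Mz 0.378 F [-0.7  2.6 -0.5] p [0.6119 0.1332 0.1122] yaw -109.44 w 0.468 j6 -46.5
t 7.7 Mz 0.446 F [-0.7  1.  -1.1] p [0.6119 0.1332 0.1122] yaw -113.39 w 0.467 j6 -50.5
```

It bears now, at about 115–119° of turning. On to finger-tight in small steps.

```bash
python3 steer.py '[[0.4,0,0,0,0,0,1.5],[0.4,0,0,0,0,0,3]]'>/dev/null; python3 m.py
python3 steer.py '[[0.4,0,0,0,0,0,1.5],[0.4,0,0,0,0,0,3]]'>/dev/null; python3 m.py
```

```text
t 7.9 Mz 0.471 F [-1.6  2.3 -0.7] p [0.6119 0.1332 0.1122] yaw -116.5 w 0.468 j6 -53.5
t 8.1 Mz 0.871 F [-2.3  3.  -1.7] p [0.6119 0.1331 0.1122] yaw -119.51 w 0.466 j6 -56.6
```

Finger-tight: 0.87 N m. Release, rise and go over the spanner.

```bash
python3 steer.py '[[1,0,0,0,0,0,0],[1,0,0,0,0,0,0],[1,0,0,0,0,0,0],[1,0,0,0,0,0,0],[1,0,0,-0.04,0,0,0],[1,0,0,-0.085,0,0,0],[1,0,0,-0.13,0,0,0]]'
python3 steer.py '[[1,0.045,-0.003,0,0,0,-8],[1,0.09,-0.006,0,0,0,-16],[1,0.135,-0.01,0,0,0,-24],[1,0.18,-0.013,0,0,0,-32],[1,0.225,-0.016,0,0,0,-40],[1,0.27,-0.019,0,0,0,-48],[1,0.315,-0.022,0,0,0,-56],[1,0.36,-0.026,0,0,0,-64]]' >/dev/null
python3 steer.py '[[1,0.019,0.033,0,0,0,-8],[1,0.039,0.067,0,0,0,-16],[1,0.058,0.1,0,0,0,-24],[1,0.078,0.134,0,0,0,-32],[1,0.078,0.134,0,0,0,-40],[1,0.078,0.134,0,0,0,-43],[1,0.078,0.134,0,0,0,-43]]'; python3 m.py;  python3 - <<'E'
from station import r
from h import *
c=r.capture("wrist");np.savez("pics/w2.npz",**c);cv2.imwrite("pics/w2.png",c["pixels"][:,:,::-1])
c=r.capture("scene");np.savez("pics/s2.npz",**c)
E
```

```text
time_s: 8.8
tcp_pos: [0.612, 0.1326, 0.2441]
ee_rot: [[-0.493, -0.87, -0.0], [-0.87, 0.493, -0.001], [0.001, 0.0, -1.0]]
wrist_force: [1.3, 0.6, 0.3]
gripper_width: 0.971
gripper_force: 0.0
time_s: 10.3
tcp_pos: [0.3908, -0.3316, 0.2427]
ee_rot: [[0.975, -0.224, 0.0], [-0.224, -0.975, -0.0], [0.0, 0.0, -1.0]]
wrist_force: [-0.4, -0.2, -0.2]
gripper_width: 0.998
gripper_force: 0.0
t 10.3 Mz 0.045 F [-0.4 -0.2 -0.2] p [ 0.3908 -0.3316  0.2427] yaw -12.96 w 0.998 j6 99.2
```

View pics/w2.png

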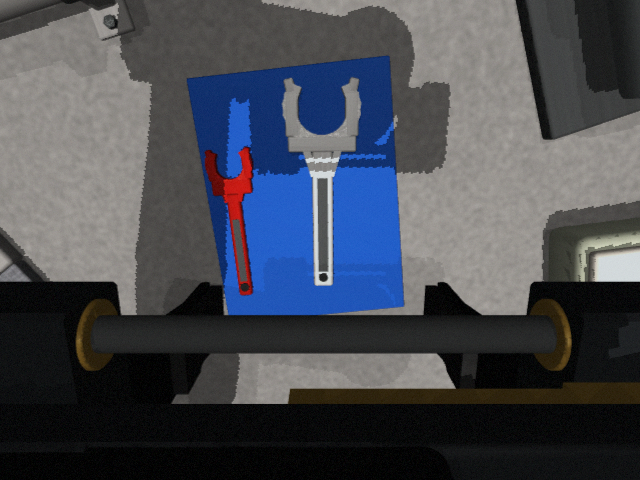

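The large spanner is in clear view: jaw tips near (291,78) and (352,80), throat at about (322,135), handle end at (323,285). The mat's corners are (188,78), (389,57) and (404,306).

Run:
```python
from h import *
np.set_printoptions(precision=4,suppress=True)
c=dict(np.load("pics/w2.npz"));H=hsv(c);P=cloud(c)
mat=(H[...,0]>100)&(H[...,0]<130)&(H[...,1]>120)
hull=np.array([[188,78],[389,57],[404,306],[228,314]])
M=np.zeros((480,640),np.uint8);cv2.fillConvexPoly(M,hull,1)
s=(M>0)&~mat&(H[...,1]<90);s[:,:270]=0;s[:,365:]=0;s[287:]=0
b,ce,st=blob(cv2.morphologyEx(s.astype(np.uint8),cv2.MORPH_CLOSE,np.ones((3,3))));print(ce,st)
print("z: handle/head",np.median(P[b][:,2]),np.percentile(P[b][:,2],[10,90]),"mat",np.median(P[mat&(M>0)][:,2]))
for n,z in(("w",0.016),):
    px=np.argwhere(b)[:,::-1];W=np.array([onz(c,p,z)[:2] for p in px])
    rows=px[:,1];L=[]
    for v in range(185,275):
        k=W[rows==v];uu=px[rows==v][:,0];i,j=k[uu.argmin()],k[uu.argmax()];L.append(np.r_[(i+j)/2,np.linalg.norm(i-j)])
    L=np.array(L);f=cv2.fitLine(L[:,:2].astype(np.float32),cv2.DIST_HUBER,0,.001,.001).ravel();d=f[:2]*np.sign(f[0]);o=f[2:]
    t=(W-o)@d;e=(W-o)@[-d[1],d[0]];print("dir",np.degrees(np.arctan2(d[1],d[0])),"width",np.median(L[:,2]),"len",np.ptp(t),"head width",np.ptp(e),"head centre off",(e.max()+e.min())/2)
    tip=o+d*t.max();end=o+d*t.min();print("tip",tip,"end",end,"jaw from tip",tip-.026*d,"from end",end+.174*d,"grip",end+.084*d)
    # tine inner edges: lateral at t near jaw
    tj=t.max()-.026;k=abs(t-tj)<.004;ee=np.sort(e[k]);g=np.diff(ee).argmax();print("gap",ee[g],ee[g+1])
s2=dict(np.load("pics/s2.npz"))
T=s2["world_from_camera"]
print("mat corners w",[onz(c,p,.004)[:2] for p in hull])
```

```text
[321.9212 166.7938] [ 282   77   79  209 5912]
z: handle/head 0.016678996064529827 [0.0154 0.0178] mat 0.004754900478883883
dir -12.538931 width 0.01867679757981075 len 0.1988604936989826 head width 0.0718184392607347 head centre off 0.00037389944129135114
tip [ 0.5142 -0.3574] end [ 0.3201 -0.3142] jaw from tip [ 0.4888 -0.3518] from end [ 0.4899 -0.352 ] grip [ 0.4021 -0.3325]
gap -0.02162136947091871 0.02157271230085978
mat corners w [array([ 0.5434, -0.2366]), array([ 0.5188, -0.4225]), array([ 0.2731, -0.3926]), array([ 0.3067, -0.2056])]
```

Consistent: 199 mm long, handle 19 mm wide, jaw gap 43.2 mm, top at 0.0165. I'll grip at (0.4014, -0.3324).

```bash
python3 steer.py '[[0.6,0.0105,-0.0016,0.045,0,0,-0.4],[0.6,0.0105,-0.0016,0.09,0,0,-0.4],[0.6,0.0105,-0.0016,0.135,0,0,-0.4],[0.6,0.0105,-0.0016,0.175,0,0,-0.4],[0.6,0.0105,-0.0016,0.205,0,0,-0.4],[0.6,0.0105,-0.0016,0.22,0,0,-0.4],[0.6,0.0105,-0.0016,0.226,0,0,-0.4],[0.6,0.0105,-0.0016,0.226,0,0,-0.4]]'; python3 m.py
```

```text
time_s: 11.2
tcp_pos: [0.4019, -0.3316, 0.0161]
ee_rot: [[0.976, -0.216, -0.001], [-0.216, -0.976, 0.0], [-0.001, -0.0, -1.0]]
wrist_force: [-0.4, -0.8, 0.6]
gripper_width: 0.6
gripper_force: 0.0
t 11.2 Mz 0.042 F [-0.4 -0.8  0.6] p [ 0.4019 -0.3316  0.0161] yaw -12.46 w 0.6 j6 99.2
```

```bash
python3 steer.py '[[0.6,0,0.0008,0.005,0,0,0],[0.6,0,0.0008,0.0095,0,0,0],[0.6,0,0.0008,0.0095,0,0,0],[0.3,0,0.0008,0.0095,0,0,0],[0.3,0,0.0008,0.0095,0,0,0],[0.22,0,0.0008,0.0095,0,0,0],[0.15,0,0.0008,0.0095,0,0,0],[0.15,0,0.0008,0.0095,0,0,0]]'; python3 m.py;python3 steer.py '[[0.15,0,0,0,0,0,0],[0.15,0,0,0,0,0,0],[0.15,0,0,0,0,0,0]]'; python3 m.py
```

```text
time_s: 12.0
tcp_pos: [0.4017, -0.3326, 0.0071]
ee_rot: [[0.976, -0.216, 0.0], [-0.216, -0.976, -0.0], [0.0, 0.0, -1.0]]
wrist_force: [-1.8, -0.5, -0.5]
gripper_width: 0.231
gripper_force: 1.4
t 12.0 Mz 0.01 F [-1.8 -0.5 -0.5] p [ 0.4017 -0.3326  0.0071] yaw -12.47 w 0.231 j6 99.3
time_s: 12.3
tcp_pos: [0.4016, -0.3327, 0.0071]
ee_rot: [[0.976, -0.216, 0.0], [-0.216, -0.976, -0.0], [0.0, 0.0, -1.0]]
wrist_force: [0.0, -0.1, 1.9]
gripper_width: 0.225
gripper_force: 30.0
t 12.3 Mz -0.035 F [ 0.  -0.1  1.9] p [ 0.4016 -0.3327  0.0071] yaw -12.47 w 0.225 j6 99.3
```

Gripped at 19.6 mm. Lift and carry it to the front of the nut.

```bash
python3 steer.py '[[0.15,0,0,-0.01,0,0,0],[0.15,0,0,-0.04,0,0,0],[0.15,0,0,-0.08,0,0,0],[0.15,0,0,-0.117,0,0,0],[0.15,-0.003,-0.02,-0.117,0,0,-1],[0.15,-0.008,-0.06,-0.117,0,0,-3],[0.15,-0.013,-0.1,-0.117,0,0,-5],[0.15,-0.018,-0.14,-0.117,0,0,-7]]' ; python3 m.py
python3 steer.py '[[0.15,-0.0015,-0.04,0,0,0,-1],[0.15,-0.003,-0.08,0,0,0,-2],[0.15,-0.0045,-0.12,0,0,0,-3],[0.15,-0.006,-0.16,0,0,0,-4],[0.15,-0.008,-0.2,0,0,0,-5],[0.15,-0.01,-0.24,0,0,0,-6],[0.15,-0.01,-0.25,0,0,0,-6],[0.15,-0.01,-0.25,0,0,0,-6]]'; python3 m.py
```

```text
time_s: 13.1
tcp_pos: [0.413, -0.1904, 0.1238]
ee_rot: [[0.995, -0.095, -0.002], [-0.095, -0.995, 0.001], [-0.002, -0.001, -1.0]]
wrist_force: [1.1, 0.1, -4.2]
gripper_width: 0.225
gripper_force: 30.0
t 13.1 Mz 0.02 F [ 1.1  0.1 -4.2] p [ 0.413  -0.1904  0.1238] yaw -5.47 w 0.225 j6 88.8
time_s: 13.9
tcp_pos: [0.4276, 0.059, 0.124]
ee_rot: [[1.0, 0.012, -0.001], [0.012, -1.0, -0.0], [-0.001, 0.0, -1.0]]
wrist_force: [0.1, 0.2, -3.8]
gripper_width: 0.222
gripper_force: 30.0
t 13.9 Mz 0.042 F [ 0.1  0.2 -3.8] p [0.4276 0.059  0.124 ] yaw 0.68 w 0.222 j6 61.1
```

```bash
python3 steer.py '[[0.15,0.008,-0.04,0,0,0,0.2],[0.15,0.015,-0.07,0,0,0,0.2],[0.15,0.0156,-0.0724,0,0,0,0.2],[0.15,0.0156,-0.0724,0,0,0,0.2],[0.15,0.0156,-0.0724,0,0,0,0.2]]'>/dev/null; python3 m.py
python3 - <<'E'
from station import r
from h import *
np.set_printoptions(precision=4,suppress=True)
c=r.capture("wrist");np.savez("pics/w3.npz",**c);cv2.imwrite("pics/w3.png",c["pixels"][:,:,::-1])
c=r.capture("side");np.savez("pics/d3.npz",**c);cv2.imwrite("pics/d3.png",cv2.resize(c["pixels"][150:300,230:480,::-1],None,fx=3,fy=3))
E
```

```text
t 14.4 Mz 0.022 F [-0.2 -0.5 -3.6] p [0.4421 0.1287 0.1235] yaw 0.23 w 0.226 j6 53.7
```

View pics/w3.png

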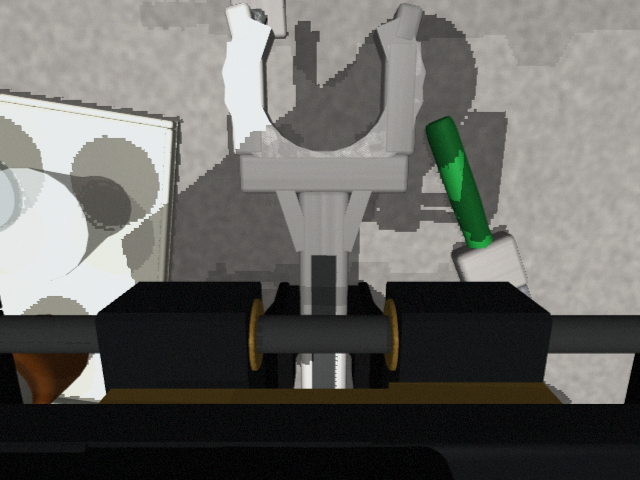

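View pics/d3.png

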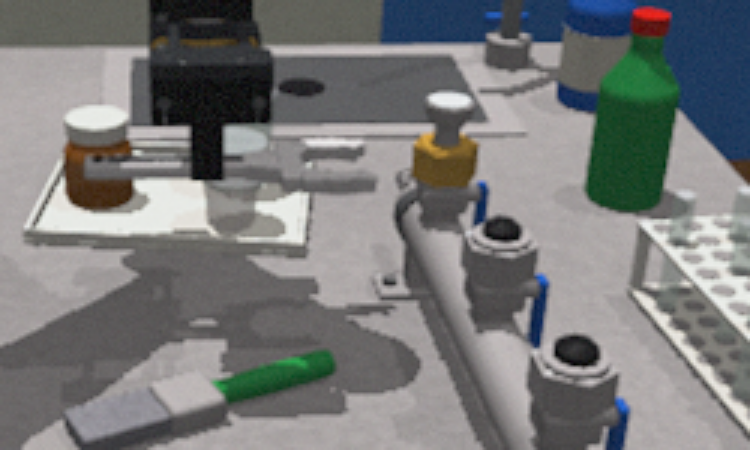

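The wrist view shows the jaw symmetric about u≈324, with inner faces at 264 and 385. The side crop shows the jaw level with the brass nut. Next I check heights and the jaw centre before inserting.

Run:
```python
from h import *
np.set_printoptions(precision=4,suppress=True)
c=dict(np.load("pics/w3.npz"));P=cloud(c);H=hsv(c)
m=(P[...,2]>.1)&(P[...,2]<.16)&(H[...,1]<60);m[275:]=0
b,ce,st=blob(m);q=P[b];print(st)
for lo,hi in((.0,100),(100,200),(200,275)):
    v=np.nonzero(b)[0];k=(v>=lo)&(v<hi);print("rows",lo,"z",np.percentile(q[k][:,2],[20,50,80]))
px=np.argwhere(b)[:,::-1];W=np.array([onz(c,p,.133)[:2] for p in px])
L=[]
for v in range(60,110):
    u=px[px[:,1]==v][:,0];u=np.sort(u);g=np.diff(u).argmax();a,e=onz(c,(u[g]+.5,v),.133),onz(c,(u[g+1]-.5,v),.133);L.append([a[0],a[1],e[1]])
L=np.array(L);print("inner y",np.median(L[:,1:],axis=0),"mid",np.median(L[:,1:].mean(1)),"tip x",W[:,0].max())
L=[]
for v in range(205,250):
    u=px[px[:,1]==v][:,0];L.append((onz(c,(u.min(),v),.133)+onz(c,(u.max(),v),.133))[:2]/2)
L=np.array(L);print("handle mid y",L[:,1].mean(),"at x",L[:,0].mean())
d=dict(np.load("pics/d3.npz"));P=cloud(d);H=hsv(d)
m=(H[...,0]>8)&(H[...,0]<32)&(H[...,1]>90);R=np.zeros_like(m);R[185:220,360:400]=1;q=P[m&R];print("nut z",np.percentile(q[:,2],[3,97]))
m=(P[...,2]>.105)&(P[...,2]<.15)&(P[...,0]>.49)&(P[...,0]<.575)&(P[...,1]>.08)&(P[...,1]<.18);print("side head z",np.percentile(P[m][:,2],[3,50,97]),P[m][:,:2].min(0),P[m][:,:2].max(0))
```

```text
[  222     3   204   272 25073]
rows 0.0 z [0.1311 0.1319 0.1325]
rows 100 z [0.1317 0.1323 0.1329]
rows 200 z [0.132  0.1326 0.1332]
inner y [0.1498 0.1093] mid 0.12957391591955947 tip x 0.5567335016756491
handle mid y 0.12942487110868164 at x 0.47875662405488933
nut z [0.1151 0.1409]
side head z [0.1202 0.1297 0.132 ] [0.4902 0.0898] [0.5576 0.1621]
```

```bash
python3 steer.py '[[0.15,0,-0.0028,0,0,0,-0.3],[0.15,0.02,-0.003,0,0,0,-0.3],[0.15,0.03,-0.003,0,0,0,-0.3],[0.15,0.035,-0.0031,0,0,0,-0.3],[0.15,0.04,-0.0031,0,0,0,-0.3],[0.15,0.045,-0.0032,0,0,0,-0.3],[0.15,0.05,-0.0032,0,0,0,-0.3],[0.15,0.05,-0.0032,0,0,0,-0.3]]'>/dev/null; python3 m.py
python3 steer.py '[[0.15,0.004,-0.0001,0,0,0,0],[0.15,0.008,-0.0001,0,0,0,0],[0.15,0.01,-0.0001,0,0,0,0],[0.15,0.01,-0.0001,0,0,0,0]]'>/dev/null; python3 m.py
```

```text
t 15.3 Mz 0.037 F [-0.3  0.2 -4. ] p [0.4936 0.134  0.1241] yaw 0.62 w 0.229 j6 57.2
t 15.7 Mz -0.364 F [-2.6 -3.2 -3.3] p [0.5023 0.1332 0.1236] yaw 0.56 w 0.223 j6 57.8
```

Slightly too far to +y, with 3 N pushing it back. Correct by about 1.8 mm and go on.

```bash
python3 steer.py '[[0.15,0,0.0018,0,0,0,0],[0.15,0,0.0018,0,0,0,0]]'>/dev/null; python3 m.py
python3 steer.py '[[0.15,0.004,0,0,0,0,0],[0.15,0.008,0,0,0,0,0],[0.15,0.008,0,0,0,0,0]]'>/dev/null; python3 m.py
```

```text
t 15.9 Mz -0.218 F [-2.7 -0.5 -3. ] p [0.503  0.1321 0.124 ] yaw 0.62 w 0.224 j6 58.0
t 16.2 Mz -0.058 F [-7.1 -1.6 -2.5] p [0.5085 0.1316 0.123 ] yaw 0.63 w 0.226 j6 58.5
```

```bash
python3 steer.py '[[0.15,0.003,0,0,0,0,0],[0.15,0.005,0,0,0,0,0],[0.15,0.005,0,0,0,0,0]]'>/dev/null; python3 m.py;  python3 - <<'E'
from station import r
from h import *
c=r.capture("wrist");np.savez("pics/w4.npz",**c);cv2.imwrite("pics/w4.png",c["pixels"][:300,100:550,::-1])
E
```

```text
t 16.5 Mz -0.105 F [-3.  -1.1 -4.5] p [0.5162 0.1325 0.1238] yaw 0.65 w 0.222 j6 58.8
```

View pics/w4.png

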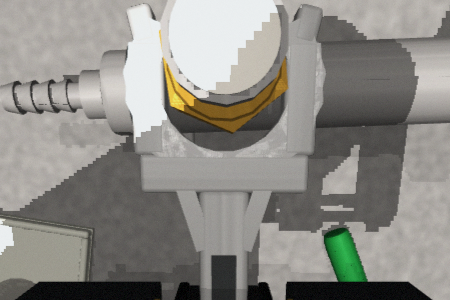

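The nut is in the jaw, corner towards the throat at crop (232,130), with the throat at about (225,152). About 6 mm to go.

```bash
python3 steer.py '[[0.15,0.003,0,0,0,0,0],[0.15,0.006,0,0,0,0,0],[0.15,0.006,0,0,0,0,0]]'>/dev/null; python3 m.py
```

```text
t 16.85 Mz -0.087 F [-1.5 -1.2 -4.7] p [0.523  0.1326 0.1242] yaw 0.63 w 0.229 j6 59.1
```

Seated. Now swing about the nut's axis, radius 89 mm, clockwise; first 24°.

```bash
python3 steer.py '[[0.15,0.0005,-0.0093,0,0,0,6],[0.15,0.0019,-0.0185,0,0,0,12],[0.15,0.0044,-0.0275,0,0,0,18],[0.15,0.0077,-0.0362,0,0,0,24]]'>/dev/null; python3 m.py;python3 -c "
from station import r;s=r.sense();n=[.612,.1331];d=s['tcp_pos'][:2]-n;f=s['wrist_force'];print('T',s['moment'][2]+d[0]*f[1]-d[1]*f[0],(d@d)**.5)"
```

```text
t 17.25 Mz 0.386 F [ 1.5 -8.  -4.8] p [0.5304 0.1675 0.1244] yaw -23.49 w 0.226 j6 32.1
T 0.9912646608957179 0.08852390060470507
```

```bash
python3 steer.py '[[0.15,0.0005,-0.0093,0,0,0,6],[0.15,0.0019,-0.0185,0,0,0,12],[0.15,0.0044,-0.0275,0,0,0,18]]'>/dev/null; python3 m.py;python3 -c "
from station import r;s=r.sense();n=[.612,.1331];d=s['tcp_pos'][:2]-n;f=s['wrist_force'];print('T',s['moment'][2]+d[0]*f[1]-d[1]*f[0],(d@d)**.5)"
python3 steer.py '[[0.15,0.0005,-0.0093,0,0,0,6],[0.15,0.0005,-0.0093,0,0,0,6]]'>/dev/null; python3 m.py;python3 - <<'E'
from station import r
from h import *
s=r.sense();n=[.612,.1331];d=s['tcp_pos'][:2]-n;f=s['wrist_force'];print('T',s['moment'][2]+d[0]*f[1]-d[1]*f[0],(d@d)**.5)
c=r.capture("wrist");np.savez("pics/w5.npz",**c);cv2.imwrite("pics/w5.png",c["pixels"][:300,100:550,::-1])
E
```

```text
t 17.55 Mz 0.586 F [-1.8 -6.9 -4.3] p [0.5445 0.1905 0.124 ] yaw -41.47 w 0.224 j6 13.0
T 1.1514242528096856 0.08865610555277706
t 17.75 Mz 0.385 F [-2.  -5.6 -3.2] p [0.5511 0.1976 0.1237] yaw -47.31 w 0.226 j6 7.0
T 0.8552508941744589 0.08872322318084787
```

View pics/w5.png

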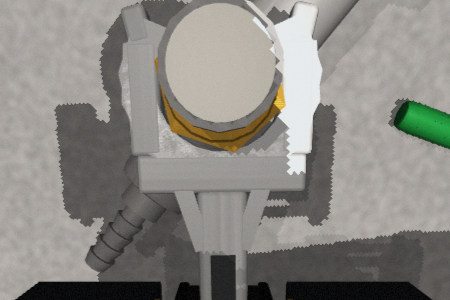

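It has turned 48° overall, with 1.15 N m measured while turning: right for about an eighth of a turn. The view shows the nut still seated. Ease off 2° and draw the spanner back along its handle.

```bash
python3 steer.py '[[0.15,0,0.0031,0,0,0,-2],[0.15,0,0.0031,0,0,0,-2]]'>/dev/null; python3 m.py
python3 steer.py '[[0.15,-0.006,0,0,0,0,0],[0.15,-0.014,0,0,0,0,0],[0.15,-0.024,0,0,0,0,0],[0.15,-0.034,0,0,0,0,0]]'>/dev/null; python3 m.py
python3 steer.py '[[0.15,-0.01,0,0,0,0,0],[0.15,-0.025,0,0,0,0,0],[0.15,-0.045,0,0,0,0,0],[0.15,-0.045,0,0,0,0,0]]'>/dev/null; python3 m.py
```

```text
t 18.0 Mz 0.124 F [ 1.  -5.3 -5.4] p [0.5496 0.1962 0.1244] yaw -45.32 w 0.22 j6 9.0
t 18.4 Mz 0.017 F [-1.1  1.3 -4.4] p [0.526  0.2217 0.1246] yaw -45.48 w 0.227 j6 5.4
t 18.8 Mz -0.027 F [ 1.4  0.4 -3.7] p [0.4915 0.2556 0.1244] yaw -45.17 w 0.226 j6 0.6
```

```bash
python3 steer.py '[[0.15,0,0,-0.04,0,0,0],[0.15,0,0,-0.08,0,0,0],[0.15,0.027,0.037,-0.08,0,0,-2],[0.15,0.055,0.074,-0.08,0,0,-4],[0.15,0.082,0.111,-0.08,0,0,-6],[0.15,0.11,0.148,-0.08,0,0,-8],[0.15,0.137,0.185,-0.08,0,0,-10],[0.15,0.164,0.222,-0.08,0,0,-12]]'>/dev/null; python3 m.py
python3 steer.py '[[0.15,0.019,0.041,0,0,0,-3],[0.15,0.038,0.083,0,0,0,-6],[0.15,0.057,0.124,0,0,0,-9],[0.15,0.076,0.166,0,0,0,-12],[0.15,0.095,0.207,0,0,0,-15],[0.15,0.114,0.249,0,0,0,-18],[0.15,0.1326,0.29,0,0,0,-20.7],[0.15,0.1326,0.29,0,0,0,-20.7]]'>/dev/null; python3 m.py
```

```text
t 19.6 Mz -0.038 F [ 1.7  0.2 -3.4] p [ 0.4499 -0.0206  0.2046] yaw -33.2 w 0.225 j6 38.6
t 20.4 Mz 0.084 F [ 1.   1.2 -4. ] p [ 0.4011 -0.3388  0.204 ] yaw -12.93 w 0.224 j6 99.4
```

```bash
python3 steer.py '[[0.15,-0.001,-0.005,0.04,0,0,0],[0.15,-0.001,-0.005,0.085,0,0,0],[0.15,-0.001,-0.005,0.13,0,0,0],[0.15,-0.001,-0.005,0.16,0,0,0],[0.15,-0.001,-0.005,0.178,0,0,0],[0.15,-0.001,-0.005,0.186,0,0,0],[0.15,-0.001,-0.005,0.186,0,0,0]]'>/dev/null; python3 m.py
python3 steer.py '[[0.15,0,0,0.003,0,0,0],[0.15,0,0,0.006,0,0,0],[0.15,0,0,0.009,0,0,0],[0.15,0,0,0.0095,0,0,0],[0.15,0,0,0.0095,0,0,0]]'>/dev/null; python3 m.py
```

```text
t 21.1 Mz -0.023 F [ 0.  -0.2 -3.3] p [ 0.4018 -0.3292  0.0175] yaw -12.61 w 0.225 j6 98.8
t 21.6 Mz 0.032 F [ 0.7  0.4 -0.6] p [ 0.4024 -0.3301  0.0092] yaw -12.65 w 0.226 j6 98.8
```

The mat now carries it. Release, rise and look.

```bash
python3 steer.py '[[0.3,0,0,0,0,0,0],[0.6,0,0,0,0,0,0],[0.6,0,0,0,0,0,0],[0.6,0,0,0,0,0,0],[0.6,0,0,-0.03,0,0,0],[0.6,0,0,-0.075,0,0,0],[0.6,0,0,-0.12,0,0,0],[0.6,0,0,-0.165,0,0,0]]'>/dev/null
python3 steer.py '[[0.8,-0.01,0,-0.045,0,0,0],[1,-0.01,0,-0.07,0,0,0],[1,-0.01,0,-0.07,0,0,0],[1,-0.01,0,-0.07,0,0,0]]'>/dev/null; python3 m.py;python3 - <<'E'
from station import r
from h import *
c=r.capture("wrist");np.savez("pics/w6.npz",**c);cv2.imwrite("pics/w6.png",c["pixels"][:320,:,::-1])
P=cloud(c);print([P[v,u].round(4) for u,v in((317,200),(317,260),(318,140))])
E
```

```text
t 22.8 Mz 0.027 F [ 0.5  0.9 -0.3] p [ 0.3917 -0.3272  0.2437] yaw -12.69 w 0.882 j6 99.0
[array([ 0.4077, -0.3237,  0.0164]), array([ 0.3486, -0.3101,  0.0172]), array([ 0.4626, -0.3373,  0.0161])]
```

View pics/w6.png

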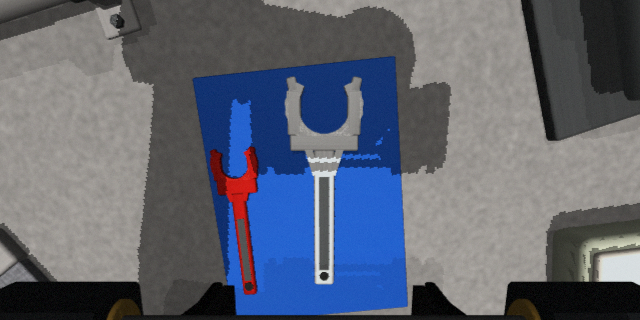

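The spanner lies flat on the mat where it was (top at 0.016–0.017), and the red spanner hasn't moved. The torques fit: 0.99 N m, then 1.15 N m 18° later, so about 0.7 rad past finger-tight at the end (roughly 0.47 mm of squeeze). Handing in.

```bash
python3 -c "
from station import r;print(r.finish_job())"
```

```text
the job is handed in; nothing more can be done
None
```

I ran the union nut down by hand to finger-tight (0.87 N m), then nipped it up about an eighth of a turn with the large spanner (1.15 N m, roughly 0.47 mm of seal squeeze estimated from torque), laid the spanner flat on the mat, and handed the job in at about 23 s; no verdict came back.

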